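Seat the reference disc in the reader and start it

TASK

Using only the fingertips or the outside of the fingers, nudge the loose white reference disc across the flat top of the grey reader until it drops into the round well and lies flat on the bottom; slide it only, never lift it. Only then press the red start button all the way down and let it come up again. Leave the blue disc, the green tube rack, the red-capped jar and the pipette where they are.

Things in the scene. Friction and masses are not known exactly. Their poses are not given: they have to be found in the camera images.
- reader: low grey bench reader, fixed, 200 mm (its x) by 270 mm (its y), flat top 50 mm above the table. Origin: centre of its underside; z up; yaw within 0.5 rad of 0. On top: the round well (white ring, black bottom) at x 45, y 0 mm; the red button at x 40, y -105; a flush teal screen at x 52, y 83. The two discs start at x -58 to -22, one at y 47 to 95, the other at y -95 to -47.
- well (a point): centre of the bottom of the round well in the reader's top. The well is 48 mm across and 10 mm deep, so its mouth is level with the top of the reader, 10 mm above this point. Axes as the reader's.
- white_disc: loose plain white disc, 44 mm diameter, 10 mm thick, 28 to 56 g, lying flat on the reader's top. Origin: centre of its underside; its z is up. When seated in the well its top is flush with the reader's top and its origin is at the point well.
- blue_disc: loose blue disc of the same size, about 40 g, also lying on the reader's top, on the other side from the white one. To be left alone. Origin: centre of its underside.
- start (a joint): travel of the red spring button, m: 0 up, 0.006 fully down. It goes straight down; it begins to move at about 1.5 N and is fully down at about 5 N, and springs back when let go.
- start_top (a point): centre of the top face of the red button: 28 mm diameter, 22 mm above the reader's top when up. Its round black housing is 44 mm in diameter and 12 mm high.
- rack: loose green microtube rack, 200 mm (its x) by 85 mm (its y), 61 mm high with its tubes, beside the reader on its +y side. Bystander. Origin: centre of its underside.
- jar: loose clear sample jar with red cap, 56 mm diameter, 75 mm high, beside the reader on its -y side. Bystander. Origin: centre of its underside.
- pipette: loose white and blue hand pipette lying on the table beyond the reader (its +x side), about 235 mm long along its y, 24 mm high. Bystander. Origin: on its underside, 120 mm from its blue end.
There are look-alikes about, which are no part of the job. Leave any yellow look-alike of the white_disc alone.

How it is judged:
On the way, in this order (a step that is already met when the one before it is completed fails the run):
1. the white disc lies flat on the bottom of the well (horizontal distance between white_disc and well below 0.004 m and z of white_disc in the frame of well between -0.003 and 0.002 m and angle between white_disc's own z axis and vertical below 0.06 rad), for 0.3 s.
2. the start button is pressed fully down (value of joint start above 0.0045 m), for 0.05 s.
At the end, for the whole second after the job is handed in: White disc at rest flat on the well bottom (centre within 4 mm, depth within 2 mm, tilt under 0.06 rad); start button, pressed 4.5 mm or more after seating, is up again (within 1.5 mm); blue disc within 12 mm and rack, jar, pipette within 15 mm of their start (all of step 1 and linear speed of white_disc below 0.02 m/s and value of joint start below 0.0015 m and distance of blue_disc from where it was at the start of the episode below 0.012 m and distance of each of rack, jar, pipette from where it was at the start of the episode below 0.015 m); the robot touches nothing.
It fails at once if the white disc is lifted more than 6 mm off the reader's top, or stood on edge (tilt above 0.6 rad) (z of white_disc in the frame of well above 0.016 m or angle between white_disc's own z axis and vertical above 0.6 rad).
It fails at once if the button is pressed (3 mm or more) while the white disc is not seated in the well (value of joint start above 0.003 m and not (horizontal distance between white_disc and well below 0.004 m and z of white_disc in the frame of well between -0.003 and 0.002 m and angle between white_disc's own z axis and vertical below 0.06 rad)).
It fails at once if the blue disc is moved more than 12 mm (distance of blue_disc from where it was at the start of the episode above 0.012 m).
It fails at once if the rack, the jar or the pipette is moved more than 15 mm or tipped (distance of any of rack, jar, pipette from where it was at the start of the episode above 0.015 m or angle between jar's own z axis and vertical above 0.3 rad).
It also fails if it takes over 45 s, if anything falls off the work surface, if the arm or the gripper's body presses on something with over 40 N, if the wrist force passes 120 N, or if a joint passes its speed limit or range.

ROBOT

A 7-joint arm with a two-finger parallel gripper is mounted at the origin on the work surface. World frame = base frame: x ahead of the robot, y to its left, z up, the work surface at z = 0. Lengths are in m, angles in rad, forces in N, time in s.
With the tool pointing down it reaches from about 0.4 to 0.9 m from the base axis. Payload 5.5 kg.
Tool frame: the origin (TCP) lies on the centre line of the jaws, within the pads' length; the fingertips stand 25 mm ahead of it and the grasp point (between the pads) lies 6 mm ahead of it; z points along the fingers, y is the line along which they close (so a half turn about z gives the same grasp; the last joint's range is limited). The gripper opens to 85 mm and grips with 20 to 120 N. Pads are 22 mm wide; open, the fingers measure 114 mm over their backs; the gripper's body (76 mm by 85 mm) begins 54 mm behind the grasp point. The pads swing forward as they close: fully open they stand 13 mm farther back than shut.
Start: joints at [1.554, 0.501, -0.427, 1.55, 0.221, 1.138, -0.21], TCP at [0.18, -0.625, 0.256] pointing down, gripper open.
Joint ranges: [-2.88, 2.88], [-0.31, 2.03], [-1.54, 1.56], [0.2, 2.42], [-1.41, 4.55], [0.19, 2.02], [-2.57, 2.57]. Speed limits (rad/s): [2.57, 2.57, 3.14, 3.14, 3.14, 3.14, 3.14].

INTERFACE

Orientations are given as [roll, pitch, yaw] about the fixed x, y, z axes, in that order (R = Rz(yaw) Ry(pitch) Rx(roll)).
In Python, from rig import ctrl gives the robot as it stands.
- The arm moves only by the tool apply_moves, never from a script. Its argument "commands" is a list of rows, each a list of 2 entries, a list of its own where there are three numbers: the shift along the tool's x, y, z in m, then the turn, a rotation vector about the tool's x, y, z in rad. In form: [[[tx, ty, tz], [rx, ry, rz]], ...]. A call has 1 to 5 rows; each row shifts and turns the commanded pose from where the row before left it, along the tool's axes as they then stand; what a row does not reach is not made up. A row lasts 1/12 s, in which the tool goes at most 41.7 mm and 7.16 degrees, less where a joint would pass 70% of its speed; a pose out of reach is approached as far as the arm can. A call with a gripper value outside its range is refused whole. "fingers" is the closure, from 0 (fully open) to 1 (shut), set as the call begins (left out, the last holds). The fingers move at their own pace and stop on an object; the grip force is fixed at half the most. Time passes only in rows, so rows that do not move let the fingers close. It gives the time, the measured TCP pose, the force, the opening and the grip force at its end, in the units of the state.
- ctrl.get_state(): the state, without advancing time (a new reading comes with each control period).
- ctrl.capture(name): name is "scene" or "top"; returns (picture, depth): 480x640x3 uint8, blue, green, red; 480x640 float32, m along the optical axis (not along the pixel's ray), 0 where there is no reading.
- ctrl.camera_model(name): a dict with "fov_y" (degrees; the focal length in pixels is half the picture's height over the tangent of half this angle, whatever the lens; pixels are square), "cx", "cy" (the principal point, pixels), "R" (3x3) and "t" (3): a world point X has camera coordinates R X + t. Camera axes: x right, y down, z forward; pixel columns grow to the right and rows downward; lengths in m; the calibration is good to about 2 mm. A picture is of the moment at which its call begins. camera_model takes no time and is no camera call.
- ctrl.hand_in(): hands the job in; it is judged then, once.
The state is a dict: "time_s": time; "q": joint angles; "joint_vel": joint speeds; "joint_efforts": joint torques, N m; "tcp_pos": TCP position; "eef_rot": TCP orientation; "contact_force": force on the tool from outside, world axes, zero at the start; "moment": the same for the moment, N m; "finger_gap": finger opening in m; "gripper_force": force on a finger pad.
Only numpy, scipy, OpenCV 4.12 (cv2) and the standard library are available. Lean on these libraries where they do the work, as an engineer would, in place of code of your own. Each camera call takes 0.05 s, during which the arm holds its last target. There are 200 camera calls.

## Working session

There is one attempt and no reset: what is moved stays moved. The work goes in short steps, Python scripts to look and compute and a tool call to move; the robot and the scene stay as the last step left them, time stands still between calls to the robot, and variables do not carry over. Pictures are saved under pics/ and viewed, at most 10 in all, crops included, and the job is handed in when it is done.

Besides the shell and the picture viewer there is one more tool, called as name(argument=value, ...) on one line, values as JSON. apply_moves: Moves the arm, as the interface text tells. Its arguments: {"type":"object","properties":{"commands":{"type":"array"},"fingers":{"type":"number"}},"required":["commands"]}

```bash
mkdir -p pics; ls; python3 - <<'E'
from rig import ctrl
import cv2,numpy as np
for n in("scene","top"):
    p,d=ctrl.capture(n); cv2.imwrite(f"pics/{n}0.png",p); np.save(f"pics/{n}0.npy",d)
    m=ctrl.camera_model(n); print(n,m)
s=ctrl.get_state();print(s)
E
```

```text
pics
scene {'fov_y': 56.56491947912471, 'cx': 322.4601640940024, 'cy': 246.61727903650484, 'R': array([[ 0.82769329,  0.56109538, -0.00978712],
       [ 0.43527141, -0.65289819, -0.6198893 ],
       [-0.35420702,  0.50881816, -0.78462823]]), 't': array([-0.48361782, -0.13854786,  0.98923339])}
top {'fov_y': 47.90884963033473, 'cx': 319.0963615326564, 'cy': 249.57225737396735, 'R': array([[-0.02212136, -0.9997389 ,  0.00572543],
       [-0.99418357,  0.02139395, -0.10555252],
       [ 0.10540248, -0.00802709, -0.99439725]]), 't': array([0.07908047, 0.55190556, 0.99520183])}
{'time_s': 0.1, 'q': array([ 1.5541721 ,  0.50177459, -0.4268414 ,  1.55136582,  0.22076776,
        1.13827173, -0.2102912 ]), 'joint_vel': array([-6.66114726e-05, -1.29441736e-03, -2.36420261e-05, -2.10978624e-03,
       -9.59363127e-04,  1.43742514e-03,  6.16060129e-05]), 'joint_efforts': array([-1.11788002e-02, -5.70817602e+01, -5.83863661e+00, -2.81750321e+01,
        1.03815363e-02,  5.63742928e-03, -5.87992588e-06]), 'tcp_pos': array([ 0.17935241, -0.6241557 ,  0.25534467]), 'eef_rot': array([-3.13982598e+00, -1.14444163e-04,  2.79901505e-01]), 'contact_force': array([ 0.00159744, -0.5789416 , -0.34392333]), 'moment': array([ 0.02874772, -0.00833827,  0.01103707]), 'gripper_force': 0.0, 'finger_gap': 0.0857086095893143}
```

View pics/top0.png

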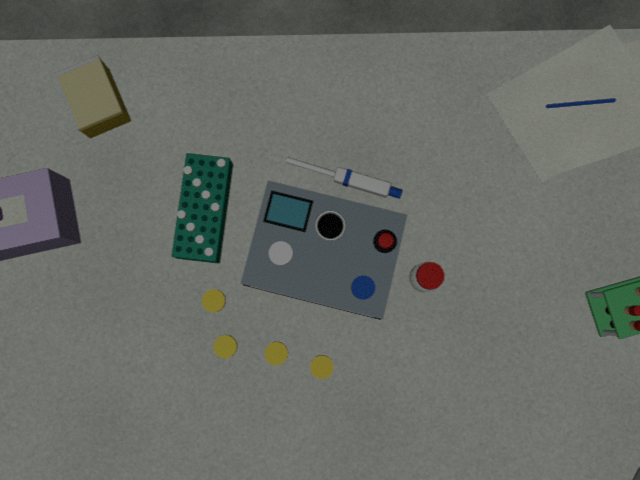

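View pics/scene0.png

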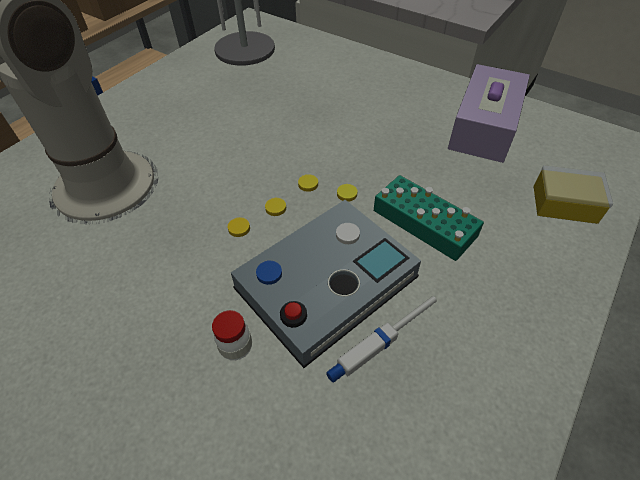

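The top view shows the white disc at (281,253) on the reader, the well at (330,226), the button at (386,241) and the blue disc at (363,287). The yellow look-alikes are on the table at (213,300), (225,346), (276,352) and (322,366). Only (281,253) is plain white and on the reader's top, so it fits the description. I'll measure it and confirm with a crop.

```bash
cat > h.py <<'E'
import cv2,numpy as np
from rig import ctrl
def ray(n,uv,z):
    m=ctrl.camera_model(n); f=240/np.tan(np.radians(m["fov_y"]/2)); R,t=np.array(m["R"]),np.array(m["t"])
    d=R.T@np.array([(uv[0]-m["cx"])/f,(uv[1]-m["cy"])/f,1]); c=-R.T@t
    return c+d*(z-c[2])/d[2]
def blob(mask,near,r=60,amin=60):
    c,_=cv2.findContours(mask.astype(np.uint8),cv2.RETR_EXTERNAL,cv2.CHAIN_APPROX_NONE)
    c=[(np.hypot(*(np.array(cv2.minEnclosingCircle(k)[0])-near)),k) for k in c if cv2.contourArea(k)>amin]
    c=[k for k in c if k[0]<r]
    if not c: return None
    k=min(c,key=lambda a:a[0])[1]; M=cv2.moments(k); e=cv2.fitEllipse(k)
    return np.array([M['m10'],M['m01']])/M['m00'],cv2.contourArea(k),e
def masks(p):
    h=cv2.cvtColor(p,cv2.COLOR_BGR2HSV); H,S,V=[h[...,i].astype(int) for i in range(3)]
    return dict(white=(S<45)&(V>150),black=(V<45),red=((H<8)|(H>172))&(S>150)&(V>70),blue=(H>105)&(H<125)&(S>150)&(V>60))
E
python3 - <<'E'
from h import *
G={"top":dict(white=(281,253),black=(330,226),red=(386,241),blue=(363,287)),"scene":dict(white=(347,233),black=(344,283),red=(293,311),blue=(269,272))}
Z=dict(white=.06,black=.04,red=.072,blue=.06)
for n in G:
    p=cv2.imread(f"pics/{n}0.png"); m=masks(p)
    for k,g in G[n].items():
        b=blob(m[k],g,15)
        print(n,k,p[g[1],g[0]],None if b is None else (b[0].round(1),b[1],np.round(b[2][1],1),ray(n,b[0],Z[k]).round(4)))
p=cv2.imread("pics/top0.png");cv2.imwrite("pics/crop.png",cv2.resize(p[170:330,230:450],None,fx=3.6,fy=3.6,interpolation=2))
# reader corners
for uv in((268,182),(406,213),(383,318),(243,285)): print(ray("top",uv,.05).round(4))
E
```

```text
top white [130 131 130] None
top black [0 3 1] (array([329.8, 225.3]), 445.5, array([23.6, 24.1]), array([0.5978, 0.0459, 0.04  ]))
top red [ 24  22 104] (array([385.4, 240. ]), 149.5, array([13.7, 14.1]), array([ 0.5638, -0.0536,  0.072 ]))
top blue [98 55 27] (array([362.7, 287. ]), 391.0, array([22.2, 22.5]), array([ 0.4798, -0.0108,  0.06  ]))
scene white [146 149 149] None
scene black [32 33 33] (array([343.1, 283.7]), 423.0, array([20. , 27.5]), array([0.595 , 0.0484, 0.04  ]))
scene red [ 26  34 120] (array([292.5, 309.2]), 165.5, array([13.6, 15.7]), array([ 0.5654, -0.055 ,  0.072 ]))
scene blue [111  63  35] (array([268.3, 270.8]), 384.0, array([19.9, 24.7]), array([ 0.481 , -0.0122,  0.06  ]))
[0.6811 0.1604 0.05  ]
[ 0.6166 -0.097   0.05  ]
[ 0.4226 -0.0472  0.05  ]
[0.4887 0.2088 0.05  ]
```

View pics/crop.png

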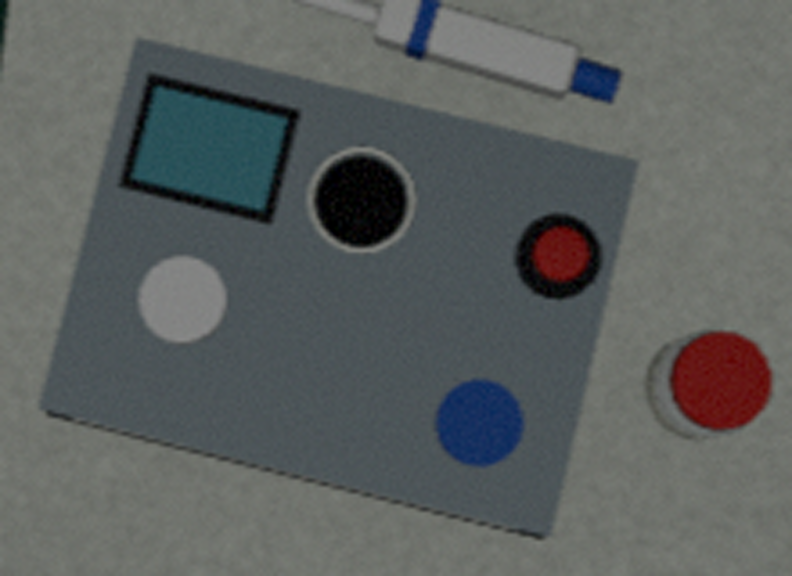

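The crop confirms it: one plain white disc on the reader, at crop (182,299), which is full-image (281,253). It is opposite the blue disc and nothing yellow is on the reader. Next I need its exact position and the push line.

```bash
sed -i 's/white=(S<45)&(V>150)/white=(S<22)\&(V>112)/' h.py; python3 - <<'E'
from h import *
for n,g,w in(("top",(281,253),(330,226)),("scene",(347,233),(344,283))):
    p=cv2.imread(f"pics/{n}0.png"); m=masks(p)["white"]
    b=blob(m,g,15); print(n,b and (b[0].round(1),b[1],np.round(b[2][1],1),ray(n,b[0],.06).round(4)))
    x,y=w;q=np.zeros(m.shape,bool);q[y-22:y+22,x-22:x+22]=1
    V=cv2.cvtColor(p,cv2.COLOR_BGR2GRAY).astype(int); b=blob((V>112)&q,w,6,200)
    print(" ring",b and (np.array(b[2][0]).round(1),np.round(b[2][1],1),ray(n,b[2][0],.05).round(4)))
E
```

```text
top None
 ring None
scene None
 ring (array([343.4, 282. ]), array([26.3, 31.5]), array([0.5971, 0.0459, 0.05  ]))
```

apply_moves(commands=[[[0.02, -0.036, 0], [0, 0, 0.12]], [[0.02, -0.036, 0], [0, 0, 0.12]], [[0.015, -0.036, 0], [0, 0, 0.12]]], fingers=0.7)

```text
time_s: 0.35
tcp_pos: [0.216, -0.5074, 0.2551]
eef_rot: [-3.139, 0.0, -0.088]
contact_force: [1.1, -0.3, 0.8]
finger_gap: 0.0513
gripper_force: 0.0
```

```bash
python3 -c "
from rig import ctrl
print(ctrl.get_state())"
```

```text
{'time_s': 0.35, 'q': array([ 1.45342708,  0.32240883, -0.40591358,  1.80140369,  0.14360881,
        1.04896856, -0.66460236]), 'joint_vel': array([-0.49355191, -0.65110132,  0.0317266 ,  0.84019869, -0.27272166,
       -0.27815059, -1.83619498]), 'joint_efforts': array([  5.78524098, -41.07037067,  -1.14333998, -28.62051487,
         0.70068145,   0.4716469 ,   2.52156593]), 'tcp_pos': array([ 0.21604395, -0.50741756,  0.25508313]), 'eef_rot': array([-3.13928567e+00,  2.85465972e-04, -8.79441475e-02]), 'contact_force': array([ 1.08177209, -0.26876932,  0.77636195]), 'moment': array([ 0.02672792, -0.02842911, -0.01175494]), 'gripper_force': 0.0, 'finger_gap': 0.05133196167951087}
```

```bash
python3 - <<'E'
from h import *
for n,g,w in(("top",(281,253),(330,226)),("scene",(347,233),(344,283))):
    p=cv2.imread(f"pics/{n}0.png"); h=cv2.cvtColor(cv2.GaussianBlur(p,(3,3),0),cv2.COLOR_BGR2HSV)
    print(h[g[1],g[0]],h[g[1]+20,g[0]+15],h[w[1]-18:w[1]-10,w[0],2])
    for T in(105,115):
      b=blob((h[...,2]>T)&(h[...,1]<60),g,15); print(n,T,b and (b[0].round(1),b[1],np.round(b[2][1],1),ray(n,b[0],.06).round(4)))
      q=np.zeros(h.shape[:2],bool);q[w[1]-19:w[1]+19,w[0]-19:w[0]+19]=1
      b=blob((h[...,2]>T-10)&q,w,6,100); print(" ring",b and (np.array(b[2][0]).round(1),np.round(b[2][1],1),ray(n,b[2][0],.05).round(4)))
E
```

```text
[ 60   2 131] [100  35  88] [ 86  83  91 105  87  45  16   7]
top 105 None
 ring (array([329.8, 225.3]), array([29.5, 29.7]), array([0.5964, 0.0463, 0.05  ]))
top 115 (array([280.1, 252.7]), 385.0, array([22. , 22.4]), array([0.546, 0.139, 0.06 ]))
 ring None
[ 38   7 149] [90 18 83] [112 114 114 122 126  99  64  51]
scene 105 None
 ring (array([342.9, 283.1]), array([41.8, 44.2]), array([0.5976, 0.0435, 0.05  ]))
scene 115 None
 ring (array([342.9, 283.1]), array([41.5, 44.2]), array([0.5976, 0.0434, 0.05  ]))
```

apply_moves(commands=[[[0, 0, 0], [0, 0, -0.12]], [[0, 0, 0], [0, 0, -0.12]], [[0, -0.03, 0], [0, 0, -0.12]], [[0.01, -0.036, 0], [0, 0, -0.12]], [[0.02, -0.032, 0], [0, 0, -0.12]]])

```text
time_s: 0.77
tcp_pos: [0.2157, -0.4039, 0.2554]
eef_rot: [-3.14, 0.0, 0.523]
contact_force: [-0.1, 0.8, -0.4]
finger_gap: 0.0257
gripper_force: 0.0
```

apply_moves(commands=[[[0.03, -0.02, 0], [0, 0, -0.12]], [[0.03, -0.02, 0], [0, 0, -0.12]], [[0.033, -0.015, 0], [0, 0, -0.12]], [[0.035, -0.01, 0], [0, 0, -0.12]], [[0.035, -0.008, 0], [0, 0, -0.12]]])

```text
time_s: 1.18
tcp_pos: [0.2861, -0.2364, 0.2562]
eef_rot: [3.142, 0.0, 1.126]
contact_force: [1.1, -0.5, 0.4]
finger_gap: 0.0255
gripper_force: 0.0
```

apply_moves(commands=[[[0.04, 0.003, 0], [0, 0, -0.12]], [[0.039, 0.008, 0], [0, 0, -0.12]], [[0.038, 0.0125, 0], [0, 0, -0.12]], [[0.036, 0.017, 0], [0, 0, -0.12]], [[0.034, 0.021, 0], [0, 0, -0.12]]])

```text
time_s: 1.6
tcp_pos: [0.3869, -0.0641, 0.2565]
eef_rot: [3.141, 0.002, 1.725]
contact_force: [0.7, -1.7, 0.0]
finger_gap: 0.0258
gripper_force: 0.0
```

apply_moves(commands=[[[0.031, 0.025, 0], [0, 0, -0.12]], [[0.028, 0.0285, 0], [0, 0, -0.12]], [[0.0245, 0.032, 0], [0, 0, -0.107]], [[0.021, 0.034, 0], [0, 0, 0]], [[0.021, 0.034, 0], [0, 0, 0]]])

```text
time_s: 2.02
tcp_pos: [0.4874, 0.1087, 0.2556]
eef_rot: [-3.141, -0.0, 2.066]
contact_force: [0.2, -0.7, 0.5]
finger_gap: 0.0256
gripper_force: 0.0
```

apply_moves(commands=[[[0.021, 0.034, 0], [0, 0, 0]], [[0.016, 0.026, 0], [0, 0, 0]], [[0, 0, 0], [0, 0, 0]], [[0, 0, 0], [0, 0, 0]]])

```text
time_s: 2.35
tcp_pos: [0.5215, 0.171, 0.2558]
eef_rot: [-3.141, -0.002, 2.071]
contact_force: [-1.2, -0.1, 0.2]
finger_gap: 0.0257
gripper_force: 0.0
```

```bash
cat > go.py <<'E'
from h import *
import sys
def need(tx,ty,tz,yaw):
    s=ctrl.get_state(); p=s["tcp_pos"]; y=s["eef_rot"][2]; d=np.array([tx,ty,tz])-p
    c,n=np.cos(y),np.sin(y)
    print("t",s["time_s"],"pos",p.round(4),s["eef_rot"].round(3),"need tool",np.round([c*d[0]+n*d[1],n*d[0]-c*d[1],-d[2]],4),"rz",round(-(yaw-y),3),"F",s["contact_force"].round(1),"q7",s["q"][6].round(2))
if __name__=="__main__": need(*map(float,sys.argv[1:]))
E
python3 go.py .5244 .1785 .08 2.073
```

```text
t 2.35 pos [0.5215 0.171  0.2558] [-3.141e+00 -2.000e-03  2.071e+00] need tool [0.0052 0.0061 0.1758] rz -0.002 F [-1.2 -0.1  0.2] q7 -0.25
```

apply_moves(commands=[[[0.0052, 0.006, 0.03], [0, 0, 0]], [[0, 0, 0.035], [0, 0, 0]], [[0, 0, 0.035], [0, 0, 0]], [[0, 0, 0.035], [0, 0, 0]], [[0, 0, 0.025], [0, 0, 0]]])

```text
time_s: 2.77
tcp_pos: [0.5232, 0.1726, 0.0934]
eef_rot: [-3.138, 0.001, 2.065]
contact_force: [0.2, 0.8, 0.2]
finger_gap: 0.0251
gripper_force: 0.0
```

apply_moves(commands=[[[0, 0, 0.002], [0, 0, 0]], [[0, 0, 0.002], [0, 0, 0]], [[0, 0, 0], [0, 0, 0]]])

```text
time_s: 3.02
tcp_pos: [0.5254, 0.1752, 0.0933]
eef_rot: [3.141, 0.0, 2.066]
contact_force: [-0.2, 0.9, 0.6]
finger_gap: 0.0254
gripper_force: 0.0
```

```bash
python3 go.py .5244 .1785 .08 2.073; python3 - <<'E'
from h import *
a=[]
for n,(x,y) in(("top",(185,150)),("scene",(240,110))):
    p,_=ctrl.capture(n); cv2.imwrite(f"pics/{n}1.png",p); a.append(cv2.resize(p[y:y+200,x:x+200],None,fx=2,fy=2,interpolation=2))
cv2.imwrite("pics/pair1.png",np.hstack(a))
E
```

```text
t 3.0167 pos [0.5254 0.1752 0.0933] [3.141 0.    2.066] need tool [0.0034 0.0007 0.0133] rz -0.007 F [-0.2  0.9  0.6] q7 -0.43
```

View pics/pair1.png

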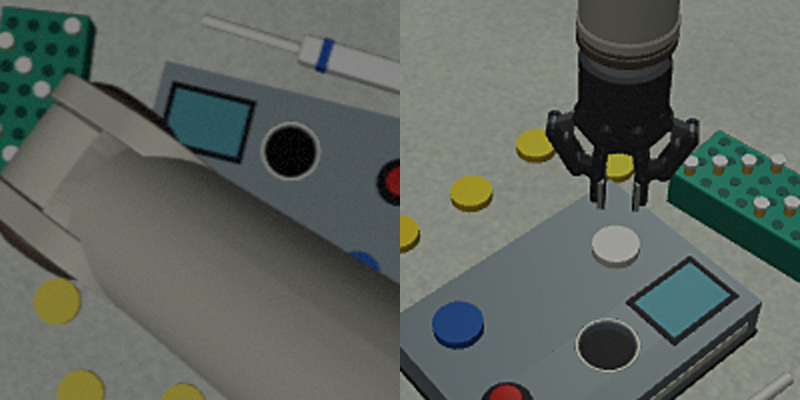

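The left panel (top) shows only the arm over the disc. In the right panel (scene) the fingertips at (619,200) are just behind the white disc (616,246), and both line up with the well (607,345). Next I'll lower the fingers to feel for the reader's top.

apply_moves(commands=[[[0.003, 0, 0.008], [0, 0, 0]], [[0, 0, 0], [0, 0, 0]], [[0, 0, 0], [0, 0, 0]]])

```text
time_s: 3.37
tcp_pos: [0.5234, 0.1786, 0.0846]
eef_rot: [3.141, 0.0, 2.067]
contact_force: [0.2, -0.2, 0.2]
finger_gap: 0.0256
gripper_force: 0.0
```

apply_moves(commands=[[[0, 0, 0.003], [0, 0, 0]], [[0, 0, 0], [0, 0, 0]], [[0, 0, 0], [0, 0, 0]]])

```text
time_s: 3.62
tcp_pos: [0.5234, 0.1785, 0.0812]
eef_rot: [-3.141, 0.0, 2.067]
contact_force: [-0.3, 1.0, 0.7]
finger_gap: 0.0257
gripper_force: 0.0
```

apply_moves(commands=[[[0, 0, 0.003], [0, 0, 0]], [[0, 0, 0], [0, 0, 0]], [[0, 0, 0], [0, 0, 0]]])

```text
time_s: 3.87
tcp_pos: [0.5233, 0.1785, 0.0781]
eef_rot: [-3.141, -0.0, 2.067]
contact_force: [-0.1, 0.4, 0.2]
finger_gap: 0.0257
gripper_force: 0.0
```

apply_moves(commands=[[[0, 0, 0.002], [0, 0, 0]], [[0, 0, 0], [0, 0, 0]], [[0, 0, 0], [0, 0, 0]]])

```text
time_s: 4.12
tcp_pos: [0.5234, 0.1785, 0.0762]
eef_rot: [-3.141, -0.0, 2.067]
contact_force: [0.5, 0.0, -0.4]
finger_gap: 0.0256
gripper_force: 0.0
```

apply_moves(commands=[[[0, 0, 0.0015], [0, 0, 0]], [[0, 0, 0], [0, 0, 0]], [[0, 0, 0], [0, 0, 0]]])

```text
time_s: 4.37
tcp_pos: [0.5236, 0.1786, 0.075]
eef_rot: [3.141, 0.0, 2.067]
contact_force: [-0.8, -0.1, 1.5]
finger_gap: 0.026
gripper_force: 1.2
```

apply_moves(commands=[[[0, 0, -0.0035], [0, 0, 0]], [[-0.004, 0, 0], [0, 0, 0]], [[-0.005, 0, 0], [0, 0, 0]], [[-0.005, 0, 0], [0, 0, 0]], [[-0.005, 0, 0], [0, 0, 0]]])

```text
time_s: 4.78
tcp_pos: [0.5328, 0.161, 0.0782]
eef_rot: [-3.141, 0.0, 2.066]
contact_force: [-0.4, 1.0, 0.7]
finger_gap: 0.0254
gripper_force: 0.2
```

apply_moves(commands=[[[-0.005, 0, 0], [0, 0, 0]], [[-0.005, 0, 0], [0, 0, 0]], [[-0.005, 0, 0], [0, 0, 0]], [[-0.005, 0, 0], [0, 0, 0]], [[-0.005, 0, 0], [0, 0, 0]]])

```text
time_s: 5.2
tcp_pos: [0.5446, 0.1393, 0.0783]
eef_rot: [-3.142, -0.0, 2.067]
contact_force: [-1.0, 0.7, 0.4]
finger_gap: 0.0256
gripper_force: 0.2
```

apply_moves(commands=[[[-0.005, 0, 0], [0, 0, 0]], [[-0.005, 0, 0], [0, 0, 0]], [[-0.004, 0, 0], [0, 0, 0]], [[-0.002, 0, 0], [0, 0, 0]], [[0, 0, 0], [0, 0, 0]]])

```text
time_s: 5.62
tcp_pos: [0.5523, 0.125, 0.0783]
eef_rot: [-3.142, 0.0, 2.066]
contact_force: [-0.3, 0.6, 0.4]
finger_gap: 0.0257
gripper_force: 0.0
```

```bash
python3 go.py .597 .046 .0785 2.073; python3 - <<'E'
from h import *
p,_=ctrl.capture("scene"); cv2.imwrite("pics/scene2.png",p)
cv2.imwrite("pics/c2.png",cv2.resize(p[170:330,230:430],None,fx=3.5,fy=3.5,interpolation=2))
E
```

```text
t 5.6167 pos [0.5523 0.125  0.0783] [-3.142  0.     2.066] need tool [-0.0908  0.0018 -0.0002] rz -0.007 F [-0.3  0.6  0.4] q7 -0.34
```

View pics/c2.png

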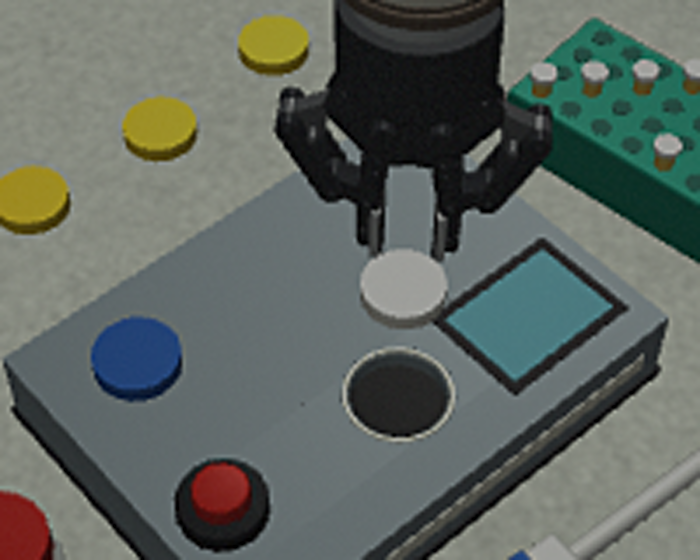

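The disc, top centre at crop (404,285), sits between the two fingertips, and the well is ahead at crop (398,394). I'll measure the remaining offset.

```bash
python3 - <<'E'
from h import *
d=ray("scene",(230+404/3.5,170+285/3.5),.06);w=ray("scene",(230+398/3.5,170+394/3.5),.05)
e=(w-d)[:2];y=2.066;c,n=np.cos(y),np.sin(y)
print(d,w,[c*e[0]+n*e[1],n*e[0]-c*e[1]])
E
```

```text
[0.56853152 0.09680338 0.06      ] [0.59812017 0.04511306 0.05      ] [np.float64(-0.05954170990314379), np.float64(0.0014704226221536332)]
```

apply_moves(commands=[[[-0.005, 0.0003, 0], [0, 0, 0]], [[-0.006, 0.0003, 0], [0, 0, 0]], [[-0.006, 0.0003, 0], [0, 0, 0]], [[-0.006, 0.0003, 0], [0, 0, 0]], [[-0.006, 0.0003, 0], [0, 0, 0]]])

```text
time_s: 6.08
tcp_pos: [0.5675, 0.1002, 0.0783]
eef_rot: [3.142, 0.0, 2.066]
contact_force: [-0.8, 1.2, 0.5]
finger_gap: 0.0254
gripper_force: 0.3
```

apply_moves(commands=[[[-0.005, 0, 0], [0, 0, 0]], [[-0.005, 0, 0], [0, 0, 0]], [[-0.004, 0, 0], [0, 0, 0]], [[-0.003, 0, 0], [0, 0, 0]], [[-0.003, 0, 0], [0, 0, 0]]])

```text
time_s: 6.5
tcp_pos: [0.5767, 0.0831, 0.0783]
eef_rot: [3.142, -0.0, 2.067]
contact_force: [-0.1, 0.1, -0.0]
finger_gap: 0.0257
gripper_force: 0.3
```

apply_moves(commands=[[[-0.003, 0, 0], [0, 0, 0]], [[-0.003, 0, 0], [0, 0, 0]], [[-0.002, 0, 0], [0, 0, 0]], [[0, 0, 0], [0, 0, 0]], [[0, 0, 0], [0, 0, 0]]])

```text
time_s: 6.92
tcp_pos: [0.5805, 0.0761, 0.0782]
eef_rot: [-3.141, 0.0, 2.067]
contact_force: [0.3, -1.1, -0.1]
finger_gap: 0.0256
gripper_force: 0.0
```

```bash
python3 go.py .597 .046 .0785 2.073; python3 - <<'E'
from h import *
p,_=ctrl.capture("scene"); cv2.imwrite("pics/scene3.png",p)
cv2.imwrite("pics/c3.png",cv2.resize(p[210:330,260:410],None,fx=4.5,fy=4.5,interpolation=2))
E
```

```text
t 6.9167 pos [0.5805 0.0761 0.0782] [-3.141  0.     2.067] need tool [-0.0343  0.0002 -0.0003] rz -0.006 F [ 0.3 -1.1 -0.1] q7 -0.23
```

View pics/c3.png

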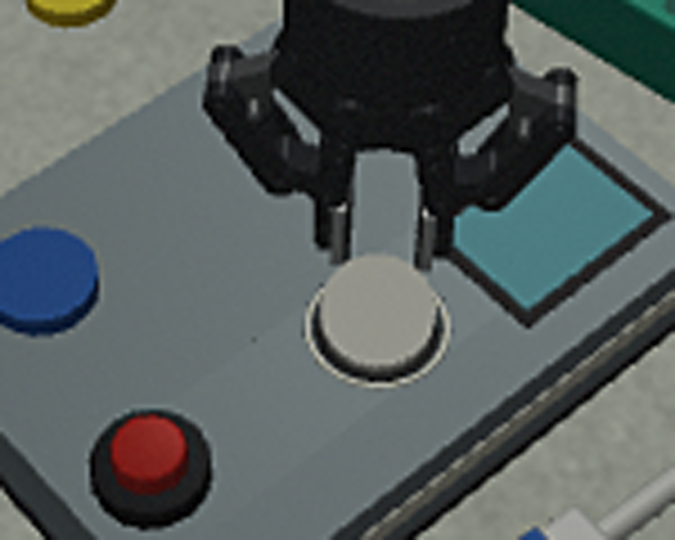

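The disc, top at crop (380,312), overlaps the ring (378,325) and needs only a few mm more. The sideways alignment is good.

apply_moves(commands=[[[-0.0015, 0, 0], [0, 0, 0]], [[-0.0015, 0, 0], [0, 0, 0]], [[-0.0015, 0, 0], [0, 0, 0]], [[0, 0, 0], [0, 0, 0]]])

```text
time_s: 7.3
tcp_pos: [0.5828, 0.0719, 0.0783]
eef_rot: [-3.141, 0.0, 2.066]
contact_force: [-0.6, -0.3, 0.5]
finger_gap: 0.0257
gripper_force: 0.0
```

```bash
python3 go.py .597 .046 .0785 2.073; python3 - <<'E'
from h import *
p,_=ctrl.capture("scene"); cv2.imwrite("pics/scene4.png",p)
cv2.imwrite("pics/c4.png",cv2.resize(p[230:330,270:400],None,fx=4.5,fy=4.5,interpolation=2))
E
```

```text
t 7.3 pos [0.5828 0.0719 0.0783] [-3.141  0.     2.066] need tool [-0.0295  0.0002 -0.0002] rz -0.007 F [-0.6 -0.3  0.5] q7 -0.22
```

View pics/c4.png

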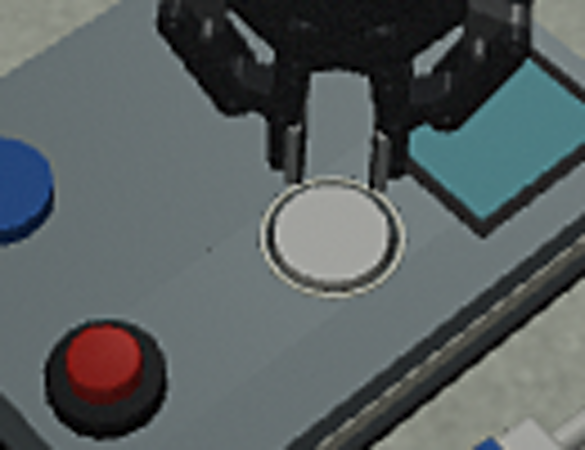

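The disc is seated: its top (332,232) is centred in the ring (332,236) with an even dark rim all round and no side wall showing. Now I'll lift, shut the fingers and go above the button.

apply_moves(commands=[[[0, 0, -0.025], [0, 0, 0]], [[0, 0, -0.03], [0, 0, 0]], [[-0.02, -0.015, 0], [0, 0, 0]], [[-0.024, -0.018, 0], [0, 0, 0]], [[-0.024, -0.018, 0], [0, 0, 0]]], fingers=1.0)

```text
time_s: 7.77
tcp_pos: [0.5704, -0.0117, 0.1342]
eef_rot: [3.14, 0.001, 2.069]
contact_force: [0.5, 0.7, -0.3]
finger_gap: -0.0001
gripper_force: 0.0
```

apply_moves(commands=[[[-0.02, -0.015, 0], [0, 0, 0]], [[-0.014, -0.01, 0], [0, 0, 0]], [[0, 0, 0], [0, 0, 0]], [[0, 0, 0], [0, 0, 0]]])

```text
time_s: 8.1
tcp_pos: [0.5642, -0.0548, 0.1332]
eef_rot: [-3.141, 0.0, 2.064]
contact_force: [0.6, 0.5, -0.1]
finger_gap: 0.0002
gripper_force: 0.0
```

```bash
python3 go.py .5645 -.0543 .105 2.073
```

```text
t 8.1 pos [ 0.5642 -0.0548  0.1332] [-3.141  0.     2.064] need tool [0.0003 0.0006 0.0282] rz -0.009 F [ 0.6  0.5 -0.1] q7 0.04
```

apply_moves(commands=[[[0, 0, 0.015], [0, 0, 0]], [[0, 0, 0.01], [0, 0, 0]], [[0, 0, 0], [0, 0, 0]], [[0, 0, 0], [0, 0, 0]]])

```text
time_s: 8.43
tcp_pos: [0.5634, -0.052, 0.1071]
eef_rot: [-3.14, -0.002, 2.069]
contact_force: [0.2, -0.1, -0.2]
finger_gap: 0.0
gripper_force: 0.0
```

```bash
python3 go.py .5645 -.0543 .097 2.073; python3 - <<'E'
from h import *
p,_=ctrl.capture("scene"); cv2.imwrite("pics/scene5.png",p)
cv2.imwrite("pics/c5.png",cv2.resize(p[230:350,240:400],None,fx=4,fy=4,interpolation=2))
E
```

```text
t 8.4333 pos [ 0.5634 -0.052   0.1071] [-3.140e+00 -2.000e-03  2.069e+00] need tool [-0.0025 -0.0001  0.0101] rz -0.004 F [ 0.2 -0.1 -0.2] q7 0.01
```

View pics/c5.png

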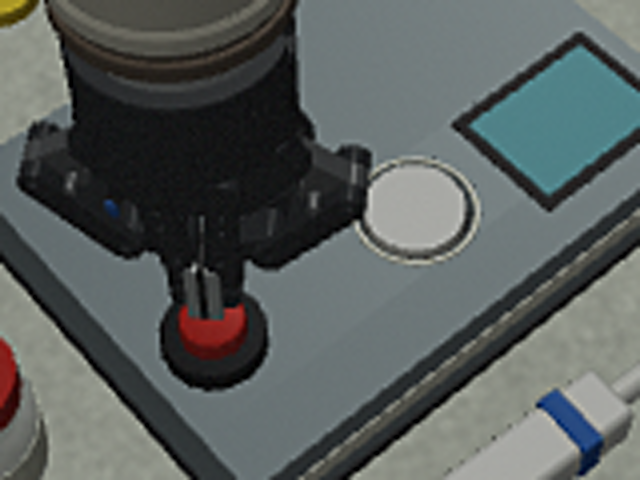

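The disc at (415,208) still lies flat in the well, and the shut tips at (205,295) are just above the button's red top. Pressing now.

apply_moves(commands=[[[-0.0025, 0, 0.008], [0, 0, 0]], [[0, 0, 0.003], [0, 0, 0]], [[0, 0, 0.003], [0, 0, 0]], [[0, 0, 0], [0, 0, 0]], [[0, 0, 0], [0, 0, 0]]])

```text
time_s: 8.9
tcp_pos: [0.5657, -0.0558, 0.0945]
eef_rot: [3.141, 0.0, 2.067]
contact_force: [-0.5, -0.4, 2.9]
finger_gap: 0.0002
gripper_force: 1.4
```

apply_moves(commands=[[[0, 0, 0.0015], [0, 0, 0]], [[0, 0, 0.0005], [0, 0, 0]], [[0, 0, 0], [0, 0, 0]], [[0, 0, 0], [0, 0, 0]]])

```text
time_s: 9.23
tcp_pos: [0.5658, -0.0559, 0.0926]
eef_rot: [3.141, 0.001, 2.067]
contact_force: [0.0, -1.3, 4.5]
finger_gap: 0.0
gripper_force: 2.0
```

Force is 4.5 N and rising as expected. I'll press on to the stop.

apply_moves(commands=[[[0, 0, 0.001], [0, 0, 0]], [[0, 0, 0.001], [0, 0, 0]], [[0, 0, 0.001], [0, 0, 0]], [[0, 0, 0], [0, 0, 0]], [[0, 0, 0], [0, 0, 0]]])

```text
time_s: 9.65
tcp_pos: [0.5659, -0.0558, 0.0909]
eef_rot: [-3.141, 0.002, 2.067]
contact_force: [-4.4, -1.4, 18.6]
finger_gap: 0.0002
gripper_force: 8.8
```

The force rose to 18.6 N while the travel stalled, so the button is at its stop. Releasing.

apply_moves(commands=[[[0, 0, -0.005], [0, 0, 0]], [[0, 0, -0.015], [0, 0, 0]], [[0, 0, -0.035], [0, 0, 0]], [[0, 0, -0.035], [0, 0, 0]], [[0, 0, -0.03], [0, 0, 0]]])

```text
time_s: 10.07
tcp_pos: [0.565, -0.0549, 0.2112]
eef_rot: [-3.142, -0.001, 2.068]
contact_force: [0.9, -0.2, 0.5]
finger_gap: 0.0004
gripper_force: 0.0
```

apply_moves(commands=[[[0, 0, 0], [0, 0, 0]], [[0, 0, 0], [0, 0, 0]], [[0, 0, 0], [0, 0, 0]], [[0, 0, 0], [0, 0, 0]]])

```text
time_s: 10.4
tcp_pos: [0.5642, -0.0559, 0.208]
eef_rot: [-3.139, -0.002, 2.067]
contact_force: [-0.1, 0.7, -0.1]
finger_gap: -0.0001
gripper_force: 0.0
```

```bash
python3 - <<'E'
from h import *
p,_=ctrl.capture("scene"); cv2.imwrite("pics/scene6.png",p)
cv2.imwrite("pics/c6.png",cv2.resize(p[170:390,200:480],None,fx=2.7,fy=2.7,interpolation=2))
E
```

```text
(no output)
```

View pics/c6.png

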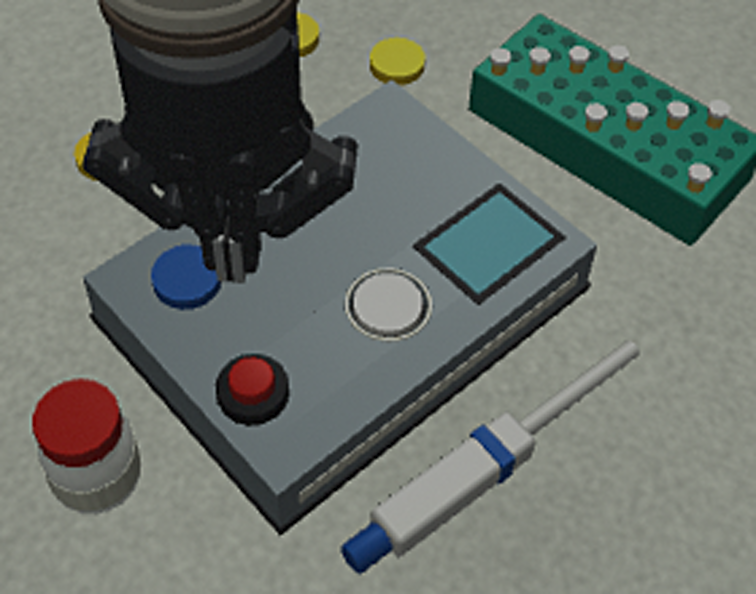

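The disc is flat in the well at (388,302), the button (252,380) is up again, the bystanders are undisturbed and the arm is clear.

```bash
python3 -c "
from rig import ctrl
print(ctrl.hand_in())"
```

```text
the job is handed in; nothing more can be done
None
```

I slid the white disc into the well, where it lies flat, then pressed the start button to its stop and let it come back up; the bystanders look unmoved and the job is handed in, though the hand-in call returned no verdict.

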